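# Set up the carving blank that matches the pattern on show

## Robot

A 6-joint arm with a two-finger parallel gripper is mounted at the origin on the work surface. World frame = base frame: x ahead of the robot, y to its left, z up, the work surface at z = 0. Lengths are in mm, angles in rad, forces in N, time in s.
With the tool pointing down it reaches from about 425 to 925 mm from the base axis. Payload 12.5 kg.
Tool frame: the origin (TCP) lies where the fingers leave the gripper's body, on its centre line; the fingertips stand 73 mm ahead of it and the grasp point (between the pads) lies 54 mm ahead of it; z points along the fingers, y is the direction in which the jaws open and shut (so a half turn about z gives the same grasp; the last joint's range is limited). The gripper opens to 85 mm and grips with 20 to 120 N. Pads are 22 mm wide; open, the fingers measure 114 mm over their backs; the gripper's body (76 mm by 85 mm) begins 54 mm behind the grasp point. The pads swing forward as they close: fully open they stand 13 mm farther back than shut.
Start: joints at [1.074, 0.491, 1.559, -0, 1.092, -0.106], TCP at [238.061, 577.896, 303.927] pointing down, gripper open.
Joint ranges: [-3.1, 3.1], [-0.84, 2.19], [0.05, 2.79], [-1.13, 4.28], [0.06, 2.93], [-2.69, 2.69]. Speed limits (rad/s): [2.22, 2.22, 2.79, 3.14, 3.14, 3.14].

## Interface

Orientations are given as [roll, pitch, yaw] about the fixed x, y, z axes, in that order (R = Rz(yaw) Ry(pitch) Rx(roll)).
In Python, from rig import robot gives the robot as it stands.
- The arm moves only by the tool step_arm, never from a script. Its arguments are lists of equal length, an entry for each row: "linear": the shift along the tool's x, y, z in mm, a list of three; "rot": the turn, a rotation vector about the tool's x, y, z in degrees, a list of three; "fingers": the gripper command: -1 is fully open, 1 is shut, values between are in proportion. In form: {"linear": [[x, y, z], ...], "rot": [[rx, ry, rz], ...], "fingers": [fingers, ...]}. A call has exactly 5 rows; each row is the pose to reach, as a shift and turn from the pose commanded when the call began, along the tool's axes at that moment; what a row does not reach only later rows make up. A row lasts 1/8 s, in which the tool goes at most 62.5 mm and 10.7 degrees, less where a joint would pass 70% of its speed; a pose out of reach is approached as far as the arm can. A call with a gripper value outside its range is refused whole. The fingers move at their own pace and stop on an object; the grip force is fixed at half the most. Time passes only in rows, so rows that repeat a pose let the fingers close, or fill a call up. It gives the time, the measured TCP pose, the force and the opening at its end, in the units of the state.
- robot.sense(): the state, without advancing time (a new reading comes with each control period).
- robot.read_camera(name): name is "scene" or "top"; returns a dict with "color" (400x640x3 uint8, red, green, blue), "mtx" (3x3 intrinsics, pixels), "R" (3x3) and "t" (3): a world point X has camera coordinates R X + t. Camera axes: x right, y down, z forward; pixel columns grow to the right and rows downward; lengths in mm; the calibration is good to about 2 mm. A picture is of the moment at which its call begins. There is no depth.
- robot.hand_in(): hands the job in, once; it reports no verdict.
The state is a dict: "t": time; "joint_pos": joint angles; "qvel": joint speeds; "joint_efforts": joint torques, N m; "ee_pos": TCP position; "eef_rot": TCP orientation; "ft_force": force on the tool from outside, world axes, zero at the start; "torque": the same for the moment, N m; "opening": finger opening in mm.
Only numpy, scipy, OpenCV 4.12 (cv2) and the standard library are available. Lean on these libraries where they do the work, as an engineer would, in place of code of your own. Each camera call takes 0.05 s, during which the arm holds its last target. There are 200 camera calls.

## Task

A finished carving stands in the low wooden frame as the pattern for the next pupil: either the little house, which is carved from the square blank, or the mushroom, which is carved from the round blank. Look which of the two is in the frame, and stand the matching raw blank upright in the shallow square socket joined to that frame, flat on the socket's floor, then let go. Leave the other blank standing where it is.

Things in the scene. Friction and masses are not known exactly. Their poses are not given: they have to be found in the camera images.
- socket (a point): Centre of the floor (12 mm above the bench) of the square socket on the fixed brown wooden stand: 80 x 80 mm inside, rim 16 mm wide, 20 mm high above the floor. z up; yaw up to 15 degrees. Joined to it, centred 140 mm along this point's +y, is the pattern frame: a low rim, 90 x 90 mm inside, 18 mm high, no floor, in which one pattern stands.
- model_house: Carved house with gable roof and chimney, about 54 mm square, 90 mm tall, fixed; origin at the centre of its underside, z up. It stands in the pattern frame (about 140 mm from the socket) or far off on the bench (over 400 mm from the socket); then the other pattern, a mushroom (round cap 54 mm across, 87 mm tall), stands in the frame.
- square_center (a point): Centre (half-way up) of the square blank: a plain block of pale wood, 48 x 48 mm and 90 mm tall, about 0.1 kg, standing upright on the bench, loose. z points up, x and y are square to its side faces.
- round_center (a point): Centre (half-way up) of the round blank: a plain cylinder of pale wood, 50 mm in diameter and 90 mm tall, about 0.09 kg, standing upright on the bench, loose. z points up along its axis.
There are look-alikes about, which are no part of the job. Leave any red look-alike of the model_house alone. Leave any yellow look-alike of the part that bears round_center alone.

How it is judged (in metres and radians):
At the end, for the whole second after the job is handed in: The blank matching the framed pattern (house: square, mushroom: round) stands in the socket: centre within 25 mm of the socket's centre line and 40 to 50 mm above its floor, upright within 0.15 rad, at rest. The other blank is upright (0.15 rad) within 30 mm of its start (((horizontal distance between model_house and socket below 0.25 m and horizontal distance between square_center and socket below 0.025 m and z of square_center in the frame of socket between 0.04 and 0.05 m and angle between each of square_center, round_center's own z axis and vertical below 0.15 rad and linear speed of blank_square below 0.02 m/s and distance of round_center from where it was at the start of the episode below 0.03 m) or (horizontal distance between model_house and socket above 0.25 m and horizontal distance between round_center and socket below 0.025 m and z of round_center in the frame of socket between 0.04 and 0.05 m and angle between each of round_center, square_center's own z axis and vertical below 0.15 rad and linear speed of blank_round below 0.02 m/s and distance of square_center from where it was at the start of the episode below 0.03 m))); the robot touches nothing.
It also fails if it takes over 35 s, if anything falls off the work surface, if the arm or the gripper's body presses on something with over 40 N, if the wrist force passes 120 N, or if a joint passes its speed limit or range.

## Working session

There is one attempt and no reset: what is moved stays moved. The work goes in short steps, Python scripts to look and compute and a tool call to move; the robot and the scene stay as the last step left them, time stands still between calls to the robot, and variables do not carry over. Pictures are saved under pics/ and viewed, about 8 in all and at most 12, crops included, and the job is handed in when it is done.

Besides the shell and the picture viewer there is one more tool, called as name(argument=value, ...), one argument or row to a line, values as JSON. step_arm: Moves the arm, as the interface text tells. Its arguments: {"type":"object","properties":{"linear":{"type":"array"},"rot":{"type":"array"},"fingers":{"type":"array"}},"required":["linear","rot","fingers"]}

```bash
mkdir -p pics
python3 - <<'E'
from rig import robot
import cv2,pickle,numpy as np
d={}
for n in("scene","top"):
    c=robot.read_camera(n);d[n]=c
    cv2.imwrite(f"pics/{n}0.png",c["color"][:,:,::-1]);print(n,c["mtx"].tolist(),np.round(-c["R"].T@c["t"]),np.round(c["R"],3).tolist())
pickle.dump(d,open("d0.pkl","wb"));print(robot.sense())
E
```

```text
scene [[490.41114571682755, 0.0, 315.76848356250997], [0.0, 490.41114571682755, 200.95408163858596], [0.0, 0.0, 1.0]] [1062. -543. 1011.] [[0.657, 0.753, 0.007], [0.622, -0.537, -0.57], [-0.426, 0.379, -0.822]]
top [[369.41495673800335, 0.0, 319.4860957103337], [0.0, 369.41495673800335, 203.88912578066268], [0.0, 0.0, 1.0]] [ 432. -106.  893.] [[0.008, -1.0, -0.027], [-0.988, -0.003, -0.156], [0.156, 0.028, -0.987]]
{'t': 0.1, 'joint_pos': array([ 1.07439291e+00,  4.91448210e-01,  1.55940567e+00,  2.80791045e-05,
        1.09169346e+00, -1.05561726e-01]), 'qvel': array([-0.00162385, -0.00215305, -0.00013296,  0.00246481,  0.00011345,
        0.00072315]), 'joint_efforts': array([ 3.84261279e-03, -6.19448090e+01, -2.62029576e+01, -6.56858265e-05,
        2.90301388e-03, -3.92316537e-06]), 'ee_pos': array([237.99115592, 577.7661389 , 303.41196143]), 'eef_rot': array([-3.14064590e+00, -1.25358541e-04,  2.75073795e+00]), 'ft_force': array([-0.12260601, -0.89376912, -0.4600435 ]), 'torque': array([-0.00324837,  0.00884004,  0.01921343]), 'opening': 85.11203672519694}
```

View pics/scene0.png

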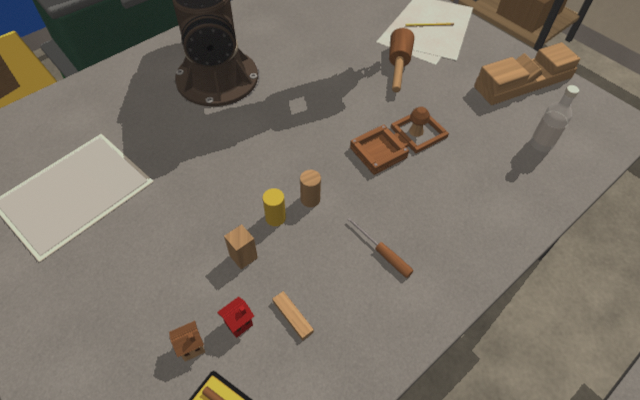

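View pics/top0.png

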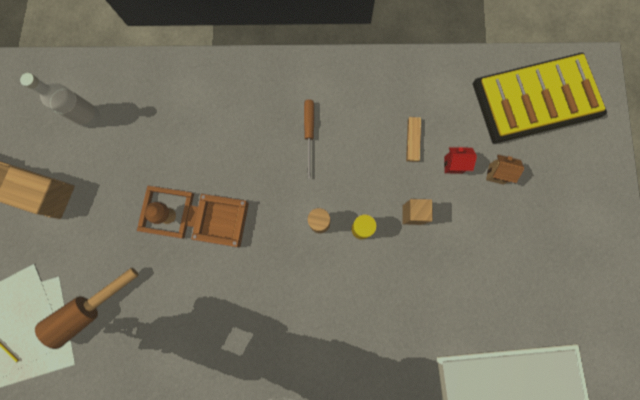

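The frame holds a mushroom (scene 420,120; top 157,212), and the brown house stands far off (top 507,169), so the round blank is wanted. The candidates are the pale cylinder (top 319,220; scene 310,188) and the yellow one (top 365,227), which is the look-alike to leave. I'll measure and confirm in a crop.

```bash
cat > h.py <<'E'
import numpy as np
def ray(c,u,v,z):
    d=c["R"].T@np.linalg.inv(c["mtx"])@[u,v,1]; o=-c["R"].T@c["t"]
    return o+d*(z-o[2])/d[2]
def proj(c,X):
    p=c["mtx"]@(c["R"]@np.array(X)+c["t"]);return p[:2]/p[2]
E
python3 - <<'E'
import cv2,pickle,numpy as np
from h import *
d=pickle.load(open("d0.pkl","rb"));t=d["top"];s=d["scene"]
hsv=cv2.cvtColor(t["color"],cv2.COLOR_RGB2HSV)
m=((hsv[...,0]<25)&(hsv[...,1]>90)&(hsv[...,2]>50)).astype(np.uint8)
m[:180]=0;m[250:]=0;m[:,:130]=0;m[:,450:]=0
cs,_=cv2.findContours(m,cv2.RETR_CCOMP,cv2.CHAIN_APPROX_NONE)
for k in cs:
    a=cv2.contourArea(k)
    if a>150:
        r=cv2.minAreaRect(k);b=cv2.boxPoints(r);print(a,np.round(r[0]),np.round(r[1]),r[2],b.round().tolist())
A=cv2.resize(t["color"][180:255,130:380],None,fx=3,fy=3,interpolation=2)
B=cv2.resize(s["color"][95:215,255:455],None,fx=3.75,fy=3,interpolation=2)
cv2.imwrite("pics/c1.png",np.vstack([A,B])[:,:,::-1])
print(ray(t,319,219,90),ray(t,220,220,32),[proj(s,[*ray(t,319,219,90)[:2],z]) for z in(0,90)])
E
```

```text
399.5 [318. 220.] [24. 21.] 90.0 [[308.0, 208.0], [329.0, 208.0], [329.0, 232.0], [308.0, 232.0]]
644.5 [418. 211.] [24. 29.] 90.0 [[403.0, 199.0], [432.0, 199.0], [432.0, 223.0], [403.0, 223.0]]
4525.0 [192. 216.] [105.  47.] 9.130176544189453 [[136.0, 231.0], [144.0, 184.0], [248.0, 201.0], [241.0, 247.0]]
868.0 [165. 211.] [37. 40.] 11.309932708740234 [[143.0, 227.0], [151.0, 188.0], [187.0, 196.0], [179.0, 234.0]]
[525.71734754 -83.04633118  90.        ] [529.06794698 152.51480377  32.        ] [array([310.3093419 , 199.22766204]), array([310.22935231, 177.40624449])]
```

View pics/c1.png

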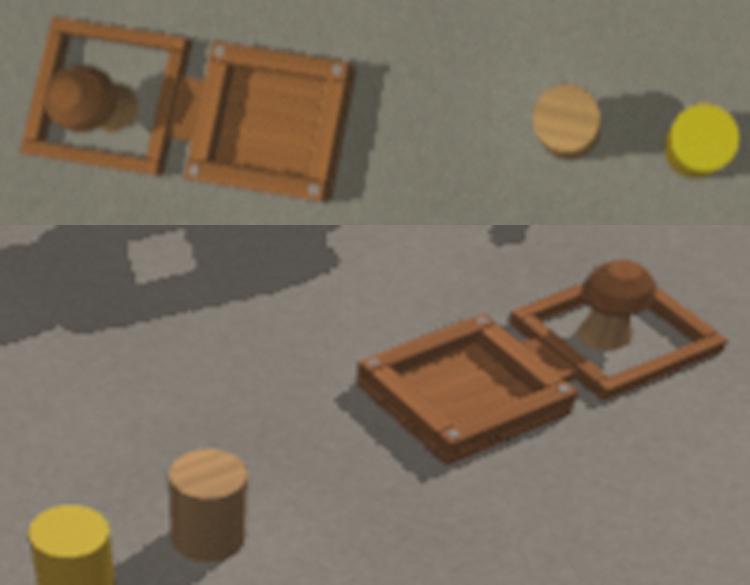

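The crop confirms it: mushroom in the frame (crop 620,290), pale round blank (crop 566,119), yellow look-alike (crop 704,137) to its right. Next I compute the positions from both views.

Run:
```python
import pickle,numpy as np
from h import *
from scipy.spatial.transform import Rotation as Ro
from rig import robot
d=pickle.load(open("d0.pkl","rb"));t=d["top"];s=d["scene"]
b=[ray(t,318.8,219.5,90),ray(s,310.5,178,90)]
k=[ray(t,218.4,220,32),ray(s,380,145.4,32)]
print(np.round(b),np.round(k))
B=np.mean(b,0);st=robot.sense();R=Ro.from_euler('xyz',st["eef_rot"]).as_matrix()
print(np.round(R,3).tolist(),"to blank, z220:",R.T@(np.r_[B[:2],220]-st["ee_pos"]))
```

```text
[[525. -83.  90.]
 [527. -84.  90.]] [[529. 156.  32.]
 [532. 155.  32.]]
[[-0.925, 0.381, -0.0], [0.381, 0.925, -0.001], [0.0, -0.001, -1.0]] to blank, z220: [-518.14054982 -501.26596754   83.82162178]
```

step_arm(
  linear=[
    [-41,-40,4],
    [-82,-80,8],
    [-123,-120,12],
    [-164,-160,16],
    [-205,-200,20],
  ],
  rot=[
    [0,0,7],
    [0,0,14],
    [0,0,21],
    [0,0,28],
    [0,0,35],
  ],
  fingers=[-1,-1,-1,-1,-1],
)

```text
t: 0.72
ee_pos: [351.8, 313.2, 283.7]
eef_rot: [3.142, 0.0, 2.136]
ft_force: [0.8, 0.7, -0.1]
opening: 84.8
```

step_arm(
  linear=[
    [-56,-9,6],
    [-112,-18,12],
    [-168,-27,18],
    [-224,-36,24],
    [-280,-45,30],
  ],
  rot=[
    [0,0,7],
    [0,0,14],
    [0,0,21],
    [0,0,28],
    [0,0,34],
  ],
  fingers=[-1,-1,-1,-1,-1],
)

```text
t: 1.35
ee_pos: [464.9, 52.9, 253.7]
eef_rot: [3.141, -0.0, 1.543]
ft_force: [0.6, 1.1, -0.2]
opening: 85.2
```

step_arm(
  linear=[
    [-50,24,10],
    [-100,48,20],
    [-136,65,34],
    [-136,65,34],
    [-136,65,34],
  ],
  rot=[
    [0,0,0],
    [0,0,0],
    [0,0,0],
    [0,0,0],
    [0,0,0],
  ],
  fingers=[-1,-1,-1,-1,-1],
)

```text
t: 1.98
ee_pos: [525.7, -82.4, 219.8]
eef_rot: [-3.141, -0.0, 1.546]
ft_force: [-0.4, 0.2, 0.2]
opening: 85.3
```

step_arm(
  linear=[
    [0,-1,40],
    [0,-1,75],
    [0,-1,95],
    [0,-1,104],
    [0,-1,104],
  ],
  rot=[
    [0,0,0],
    [0,0,0],
    [0,0,0],
    [0,0,0],
    [0,0,0],
  ],
  fingers=[-1,-1,-1,-1,-1],
)

```text
t: 2.6
ee_pos: [525.0, -82.1, 116.1]
eef_rot: [-3.141, -0.0, 1.548]
ft_force: [-0.3, 0.1, 0.4]
opening: 85.3
```

Run:
```python
from rig import robot
import cv2
a=robot.read_camera("top")["color"][140:300,240:440];b=robot.read_camera("scene")["color"][90:250,220:420]
import numpy as np
cv2.imwrite("pics/g1.png",cv2.resize(np.hstack([a,b]),None,fx=2,fy=3)[:,:,::-1])
```

```text
(no output)
```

View pics/g1.png

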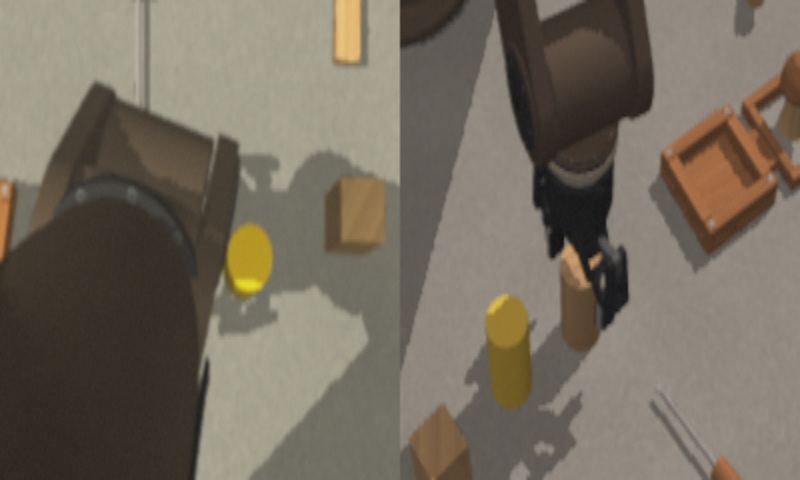

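The scene crop (580,300) shows the blank upright between the open fingers, with no contact. The yellow cylinder and the square blank are undisturbed. I'll close and then lift.

step_arm(
  linear=[
    [0,0,0],
    [0,0,0],
    [0,0,0],
    [0,0,0],
    [0,0,0],
  ],
  rot=[
    [0,0,0],
    [0,0,0],
    [0,0,0],
    [0,0,0],
    [0,0,0],
  ],
  fingers=[1,1,1,1,1],
)

```text
t: 3.32
ee_pos: [525.3, -82.8, 116.6]
eef_rot: [3.141, 0.0, 1.546]
ft_force: [-1.0, 0.2, 6.9]
opening: 49.3
```

step_arm(
  linear=[
    [0,0,0],
    [0,0,-20],
    [0,0,-50],
    [0,0,-80],
    [0,0,-80],
  ],
  rot=[
    [0,0,0],
    [0,0,0],
    [0,0,0],
    [0,0,0],
    [0,0,0],
  ],
  fingers=[1,1,1,1,1],
)

```text
t: 3.95
ee_pos: [525.6, -82.9, 197.7]
eef_rot: [3.138, 0.001, 1.546]
ft_force: [-0.7, -0.0, -1.5]
opening: 48.9
```

step_arm(
  linear=[
    [40,0,0],
    [90,0,0],
    [145,0,0],
    [195,-1,0],
    [238,-1,0],
  ],
  rot=[
    [0,0,0],
    [0,0,0],
    [0,0,0],
    [0,0,0],
    [0,0,0],
  ],
  fingers=[1,1,1,1,1],
)

```text
t: 4.58
ee_pos: [529.3, 157.0, 194.8]
eef_rot: [-3.14, 0.0, 1.547]
ft_force: [-0.4, -0.7, -1.4]
opening: 48.9
```

step_arm(
  linear=[
    [0,0,0],
    [0,0,20],
    [0,0,40],
    [0,0,50],
    [0,0,50],
  ],
  rot=[
    [0,0,0],
    [0,0,0],
    [0,0,0],
    [0,0,0],
    [0,0,0],
  ],
  fingers=[1,1,1,1,1],
)

```text
t: 5.2
ee_pos: [529.7, 154.7, 145.1]
eef_rot: [-3.14, 0.0, 1.546]
ft_force: [-0.3, -0.3, -1.5]
opening: 49.0
```

Run:
```python
from rig import robot
import cv2,numpy as np
from h import *
s=robot.read_camera("scene");p=robot.sense()["ee_pos"];print(p)
for z in(12,32,117): print(z,(proj(s,[530.5,155.5,z])-[320,80])*5)
cv2.imwrite("pics/p1.png",cv2.resize(s["color"][80:200,320:480],None,fx=5,fy=5,interpolation=2)[:,:,::-1])
```

```text
[529.94253075 154.83857846 145.78652167]
12 [295.23345483 349.88925232]
32 [299.5138066  325.06682369]
117 [318.98589116 212.14516309]
```

View pics/p1.png

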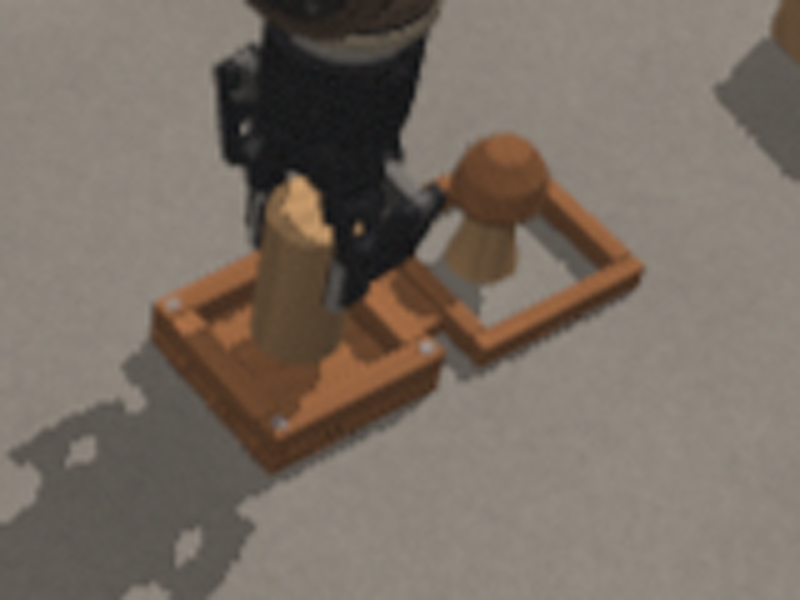

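The blank is upright (crop 295,270) over the middle of the socket (crop 299,325) and clear of the rim. I'll lower it and check the force.

step_arm(
  linear=[
    [0,1,6],
    [0,1,11],
    [0,1,14],
    [0,1,16],
    [0,1,17],
  ],
  rot=[
    [0,0,0],
    [0,0,0],
    [0,0,0],
    [0,0,0],
    [0,0,0],
  ],
  fingers=[1,1,1,1,1],
)

```text
t: 5.88
ee_pos: [530.9, 155.2, 128.8]
eef_rot: [3.142, -0.0, 1.547]
ft_force: [0.1, -0.1, -0.4]
opening: 48.6
```

step_arm(
  linear=[
    [0,0,1],
    [0,0,1],
    [0,0,1],
    [0,0,1],
    [0,0,1],
  ],
  rot=[
    [0,0,0],
    [0,0,0],
    [0,0,0],
    [0,0,0],
    [0,0,0],
  ],
  fingers=[1,1,1,1,1],
)

```text
t: 6.5
ee_pos: [530.9, 155.2, 128.6]
eef_rot: [3.141, -0.0, 1.547]
ft_force: [-2.8, -0.4, 7.0]
opening: 48.7
```

It is on the floor (+7 N). I'll release and retreat.

step_arm(
  linear=[
    [0,0,0],
    [0,0,0],
    [0,0,0],
    [0,0,0],
    [0,0,0],
  ],
  rot=[
    [0,0,0],
    [0,0,0],
    [0,0,0],
    [0,0,0],
    [0,0,0],
  ],
  fingers=[-0.5,-1,-1,-1,-1],
)

```text
t: 7.12
ee_pos: [530.9, 155.2, 127.9]
eef_rot: [3.142, -0.0, 1.547]
ft_force: [0.5, -0.8, -0.6]
opening: 85.6
```

step_arm(
  linear=[
    [0,0,-10],
    [0,0,-40],
    [0,0,-80],
    [0,0,-130],
    [0,0,-170],
  ],
  rot=[
    [0,0,0],
    [0,0,0],
    [0,0,0],
    [0,0,0],
    [0,0,0],
  ],
  fingers=[-1,-1,-1,-1,-1],
)

```text
t: 7.75
ee_pos: [530.7, 155.2, 300.6]
eef_rot: [3.14, -0.0, 1.547]
ft_force: [-0.1, -0.4, -0.3]
opening: 85.1
```

Run:
```python
from rig import robot
import cv2,numpy as np
from h import *
s=robot.read_camera("scene")
for z in(12,102): print(z,(proj(s,[530.5,155.5,z])-[220,80])*3)
cv2.imwrite("pics/f1.png",cv2.resize(s["color"][80:280,220:480],None,fx=3,fy=3,interpolation=2)[:,:,::-1])
```

```text
12 [477.1400729  209.93355139]
102 [489.23399004 139.79903641]
```

View pics/f1.png

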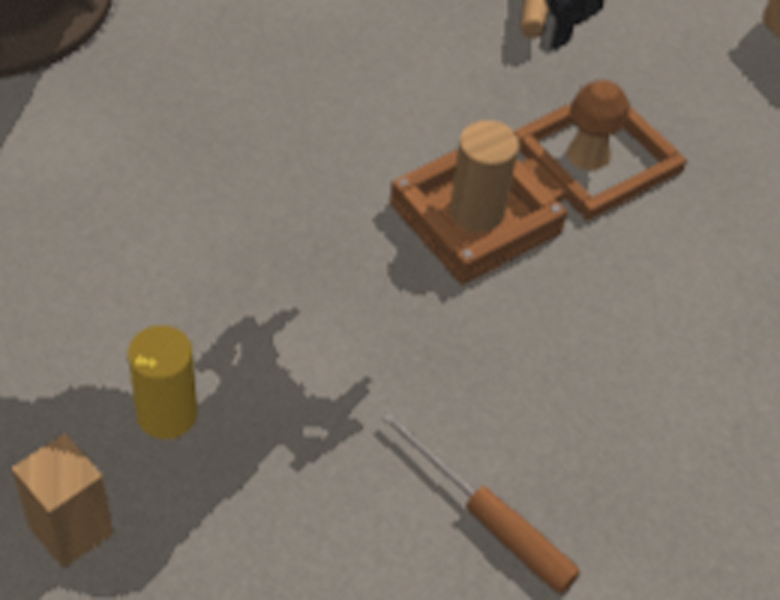

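The blank stands upright in the socket. Its top centre is at crop (489,143), against (489,140) predicted. The square blank and the yellow cylinder haven't moved.

```bash
python3 -c "
from rig import robot
print(robot.hand_in())"
```

```text
the job is handed in; nothing more can be done
None
```

The mushroom was in the frame, so I stood the round blank in the socket, let go, and handed the job in at about 8 s of the 35 s allowed.

- **Placement:** in the last picture the blank's top centre was within about 3 pixels of the predicted spot in the 3× enlarged crop. It stood upright on the socket floor, after a 7 N contact reading while lowering.
- **Rest of the scene:** the gripper was open and about 125 mm clear above the blank. The square blank and the yellow look-alike looked untouched, and I never went near the red house.
- **Checks:** no check failed or disagreed. The two cameras agreed to about 3 mm, and the highest forces I saw in the readings were about 7 N.

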